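# Square a steel tube up against the bench fence

### The arm

A 7-joint arm with a two-finger parallel gripper is mounted at the origin on the work surface. World frame = base frame: x ahead of the robot, y to its left, z up, the work surface at z = 0. Lengths are in mm, angles in rad, forces in N, time in s.
With the tool pointing down it reaches from about 400 to 900 mm from the base axis. Payload 5.6 kg.
Tool frame: the origin (TCP) lies midway between the tips of the shut fingers; the grasp point (between the pads) lies 19 mm behind it; x points along the fingers, y is the direction in which the jaws open and shut, and the axes are right-handed (so a half turn about x gives the same grasp; the last joint's range is limited). The gripper opens to 92 mm and grips with 3 to 60 N. Pads are 20 mm wide; open, the fingers measure 128 mm over their backs; the gripper's body (75 mm by 189 mm) begins 69 mm behind the grasp point.
Start: joints at [-1.152, 0.468, -0.012, 1.603, 0.006, 1.071, -0.056], TCP at [289.654, 581.902, 214.592] pointing down, gripper open.
Joint ranges: [-2.53, 2.53], [-0.31, 2.02], [-1.57, 1.55], [0.28, 2.44], [-1.29, 4.43], [0.15, 1.84], [-2.92, 2.92]. Speed limits (rad/s): [2.57, 2.57, 3.14, 3.14, 3.14, 3.14, 3.14].

### API

Orientations are given as a rotation vector (axis times angle).
In Python, from cell import robot, grip, kin, viewer gives the robot as it stands. Calls block until the motion is done:
- robot.movep(position, orientation): joint-space move of the TCP to a pose.
- robot.servo_line(position, feed=150, rotation=None): straight line of the TCP; rotation=None keeps the orientation; feed is the mean speed in mm/s.
- robot.goto_joints(angles): joint-space move.
- grip(opening, newtons=None): opening from 0.0 (shut) to 1.0 (fully open); newtons is the grip in N (None keeps the last); returns when the fingers have stopped.
- robot.hold(seconds).
- kin.ik(position, orientation): joint angles nearest the present ones, or None.
- robot.observe(): the state.
- viewer.read_camera(name): name is "scene" or "top" or "wrist"; returns the picture (384x512x3 uint8, red, green, blue); there is no depth.
- viewer.camera_info(name): a dict with "camera_matrix" (3x3 intrinsics, pixels), "R" (3x3) and "t" (3): a world point X has camera coordinates R X + t. Camera axes: x right, y down, z forward; pixel columns grow to the right and rows downward; lengths in mm; the calibration is good to about 2 mm. A picture is of the moment at which its call begins: read the wrist's pose just before it. camera_info takes no time and is no camera call; for the wrist camera it gives the pose at the moment of the call.
A pose or a line that the arm cannot do raises robot.IKError and nothing moves.
- robot.job_done(): hands the job in, once; it reports no verdict.
Trained networks look in the newest picture that a camera, given by its name, has taken for a name from the list of things; names that differ only in an ending like _2 or _b are one class to them, and where a whole thing is asked for, a point or a joint stands for the part that bears it (a point fixed in the world has none). Each returns a list of dicts, best first, with "confidence" (0 to 1); they miss things now and then, are a little off and sometimes report something else, mostly with a low value. They report only what shows in the picture. A call takes as long as a camera call.
- viewer.silhouettes(name, camera): "mask" (384x512 bool, what is visible of it).
- viewer.pinpoint(name, camera): "at" ([x, y, z] in mm, in the coordinates of the camera as it stood for that picture, good to about 4 mm: a listed point, or the origin of a listed thing).
The state is a dict: "t": time; "joints": joint angles; "joint_velocities": joint speeds; "joint_torque": joint torques, N m; "tcp_pos": TCP position; "tcp_rot": TCP orientation; "contact_force": force on the tool from outside, world axes, zero at the start; "wrist_torque": the same for the moment, N m; "grip_width": opening from 0.0 (shut) to 1.0 (fully open).
Only numpy, scipy, OpenCV 4.12 (cv2) and the standard library are available. Lean on these libraries where they do the work, as an engineer would, in place of code of your own. Each camera call takes 0.05 s, during which the arm holds its last target. There are 200 camera calls.

### The job

Push the long square steel tube across the bench until it lies parallel and flush against the near face of the angle-iron fence, along its whole length and without sticking out past either end of the fence. Slide it on the bench top, do not lift it, and leave the short offcut and the tin can where they are.

Things in the scene. Friction and masses are not known exactly. Their poses are not given: they have to be found in the camera images.
- fence: Grey angle iron 400 mm long, 40 x 40 mm, 5 mm thick, bolted to the bench (does not move). Its upright leg is 40 mm high and stands on the robot's side, the flat leg lies behind it with three bolt heads. Origin: at bench height, mid-length, in the plane of the near (robot-side) face of the upright leg. Its y axis runs along the fence, x points horizontally away from the robot through the leg (the tube belongs on the -x side), z up.
- tube: The work: bare steel square tube 300 mm long, 30 x 30 mm, about 0.55 kg (0.4 to 0.75), lying loose on the bench between the robot and the fence, skewed to the fence by up to about 18 degrees either way. Origin: centre of the tube, 15 mm above the bench. Its y axis runs along the tube, z up, x across (away from the robot). Flush on the fence, its origin lies 15 mm in front of the fence's near face.
- offcut: Bystander: short offcut of the same square tube, 140 mm long, 30 x 30 mm, lying beside the work, to its left or right, on the robot's side of the can. Origin: its centre, 15 mm above the bench; y along it.
- can: Bystander: upright blue tin can with a pale paper band, 66 mm across, 120 mm high, standing beside the fence, to its left or right, at least 60 mm from the tube. Origin: centre of its underside.

How it is judged:
By the outcome, as a careful person would: the job done as asked, in the order asked, and still so for the second after the job is handed in, with the robot touching nothing.
It also fails if it takes over 64 s, if anything falls off the work surface, if the arm or the gripper's body presses on something with over 40 N, if the wrist force passes 120 N, or if a joint passes its speed limit or range.

## Working session

There is one attempt and no reset: what is moved stays moved. The work goes in short steps, each a Python script; the robot and the scene stay as the last script left them, time stands still between calls to the robot, and variables do not carry over. Pictures are saved under pics/ and viewed, about 8 in all and at most 12, crops included, and the job is handed in when it is done.

```bash
mkdir -p pics; ls; cat > h.py <<'E'
import numpy as np, cv2
from cell import robot, grip, kin, viewer
def snap(cam,fn=None):
    im=viewer.read_camera(cam)
    if fn: cv2.imwrite('pics/'+fn,im[:,:,::-1])
    return im
def ray(cam,uv,z):
    c=viewer.camera_info(cam);R=np.array(c['R']);t=np.array(c['t']);K=np.array(c['camera_matrix'])
    o=-R.T@t; uv=np.atleast_2d(uv).astype(float)
    d=np.c_[uv,np.ones(len(uv))]@np.linalg.inv(K).T@R
    return o+d*((z-o[2])/d[:,2])[:,None]
def proj(cam,X):
    c=viewer.camera_info(cam);R=np.array(c['R']);t=np.array(c['t']);K=np.array(c['camera_matrix'])
    p=(np.atleast_2d(X)@R.T+t)@K.T
    return p[:,:2]/p[:,2:]
def pin(name,cam):
    c=viewer.camera_info(cam);R=np.array(c['R']);t=np.array(c['t'])
    return [(round(d['confidence'],2),np.round(R.T@(np.array(d['at'])-t),1)) for d in viewer.pinpoint(name,cam)]
E
python3 - <<'E'
from h import *
a=snap('top');b=snap('scene')
cv2.imwrite('pics/a.png',a[:,:,::-1])
cv2.imwrite('pics/b.png',b[:,:,::-1])
for n in ['fence','tube','offcut','can']:
    for c in ['top','scene']:
        print(n,c,pin(n,c)[:2])
        for d in viewer.silhouettes(n,c)[:2]:
            m=d['mask'];k,_=cv2.findContours(m.astype(np.uint8),0,1)
            r=cv2.minAreaRect(max(k,key=cv2.contourArea))
            print('  ',round(d['confidence'],2),m.sum(),np.round(r[0]),np.round(r[1]),round(r[2],1), np.round(ray(c,cv2.boxPoints(r),30)[:,:2]).tolist() if c=='top' else '')
print(robot.observe())
c=viewer.camera_info('top');print(-np.array(c['R']).T@c['t'])
E
```

```text
pics
fence top [(0.65, array([613.6, 153.2,  -0.7]))]
fence scene [(0.55, array([614.3, 152.5,  -1.1]))]
   0.71 7204 [330. 269.] [228.  35.] 26.2 
tube top [(0.9, array([513.4, 178.7,  16.7]))]
   0.77 1933 [165. 204.] [137.  15.] 17.9 [[541.0, 325.0], [573.0, 317.0], [488.0, 26.0], [456.0, 35.0]]
   0.44 1092 [327. 166.] [32. 40.] 45.0 [[600.0, -123.0], [667.0, -186.0], [617.0, -236.0], [552.0, -173.0]]
tube scene [(0.77, array([511.1, 175.4,  11.8]))]
   0.85 3580 [364. 228.] [160.  26.] 35.8 
   0.62 880 [222. 140.] [18. 54.] 24.3 
offcut top [(0.77, array([ 441.3, -191.5,   13.8]))]
   0.81 994 [331. 244.] [65. 16.] 72.6 [[499.0, -152.0], [510.0, -186.0], [377.0, -229.0], [366.0, -196.0]]
offcut scene [(0.72, array([ 435. , -189. ,   13.3])), (0.31, array([613.1, 153.5,  -2.1]))]
   0.88 804 [223. 140.] [17. 52.] 26.6 
can top [(0.9, array([ 600.1, -170. ,   -3.5]))]
   0.73 1143 [326. 165.] [33. 42.] 63.4 [[620.0, -119.0], [666.0, -204.0], [600.0, -237.0], [556.0, -153.0]]
can scene [(0.95, array([ 608.1, -173.9,   -2.6]))]
   0.86 1984 [184. 170.] [64. 35.] 78.7 
{'t': 0.9, 'joints': array([-1.152017  ,  0.46748945, -0.01160561,  1.60270553,  0.00599584,
        1.0713942 , -0.05631239]), 'joint_velocities': array([ 0.00077564, -0.00011119, -0.0001742 , -0.00021491,  0.00111444,
        0.00080301,  0.00045397]), 'joint_torque': array([-8.13969073e-04, -5.20392001e+01, -1.29104638e-02, -2.44061297e+01,
       -5.66231192e-02,  1.11370356e-02,  4.12230429e-05]), 'tcp_pos': array([289.63981979, 581.90826019, 214.59692054]), 'tcp_rot': array([ 0.36218236,  1.54024718, -0.36213238]), 'contact_force': array([ 0.60314315, -0.10553235,  0.26427128]), 'wrist_torque': array([-0.01530776,  0.09703524,  0.04366918]), 'grip_width': 0.9977863682841721}
[486.66644998 -16.46707556 798.4707357 ]
```

View pics/a.png

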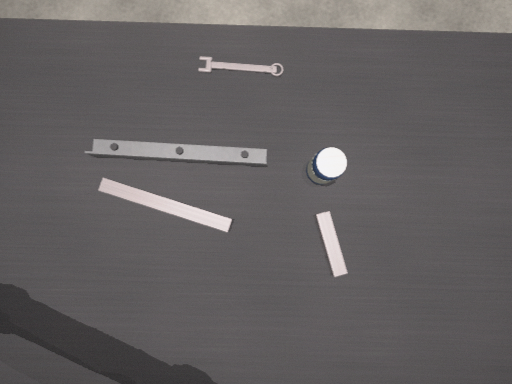

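View pics/b.png

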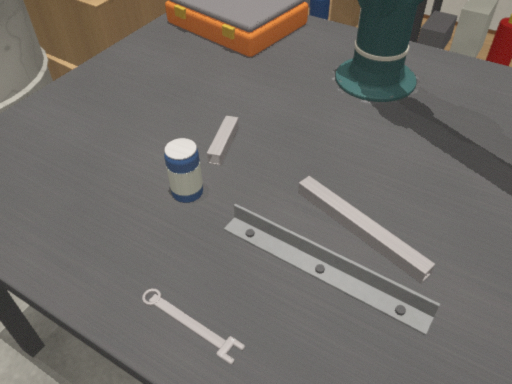

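```bash
python3 - <<'E'
from h import *
a=cv2.imread('pics/a.png')
cv2.imwrite('pics/c.png',cv2.resize(a[125:240,75:285],None,fx=3.8,fy=3.8,interpolation=cv2.INTER_CUBIC))
g=cv2.cvtColor(a,6)
for x in (100,130,160,190,220,250,262): print(x,g[135:172,x].tolist())
E
```

```text
100 [95, 95, 94, 94, 138, 158, 163, 160, 159, 162, 160, 160, 164, 165, 162, 164, 162, 161, 161, 92, 65, 65, 64, 92, 96, 98, 97, 95, 96, 96, 97, 95, 98, 99, 100, 96, 97]
130 [93, 97, 95, 91, 92, 94, 156, 163, 164, 165, 168, 168, 167, 165, 165, 164, 164, 166, 167, 171, 148, 89, 70, 66, 93, 97, 99, 96, 95, 97, 98, 99, 99, 102, 102, 99, 101]
160 [98, 98, 96, 97, 98, 99, 97, 114, 166, 174, 172, 174, 175, 174, 174, 175, 173, 174, 174, 175, 176, 177, 133, 85, 74, 67, 89, 96, 101, 100, 98, 99, 99, 99, 102, 98, 103]
190 [97, 98, 96, 97, 98, 99, 95, 98, 98, 134, 174, 179, 181, 183, 183, 181, 180, 180, 179, 181, 179, 180, 180, 182, 117, 79, 73, 71, 97, 102, 99, 101, 98, 99, 97, 98, 99]
220 [96, 98, 98, 97, 99, 100, 97, 99, 99, 96, 99, 148, 174, 178, 179, 176, 177, 180, 177, 179, 177, 179, 180, 179, 181, 182, 102, 71, 71, 65, 96, 102, 99, 101, 101, 100, 102]
250 [97, 97, 94, 96, 99, 98, 99, 96, 94, 95, 93, 98, 95, 157, 174, 175, 178, 174, 177, 178, 176, 175, 177, 176, 180, 175, 179, 156, 90, 71, 71, 84, 97, 99, 100, 98, 99]
262 [97, 97, 97, 96, 99, 96, 98, 94, 94, 96, 93, 95, 98, 110, 170, 178, 174, 179, 182, 179, 181, 180, 178, 180, 182, 181, 179, 181, 133, 83, 68, 67, 94, 98, 99, 100, 98]
```

View pics/c.png

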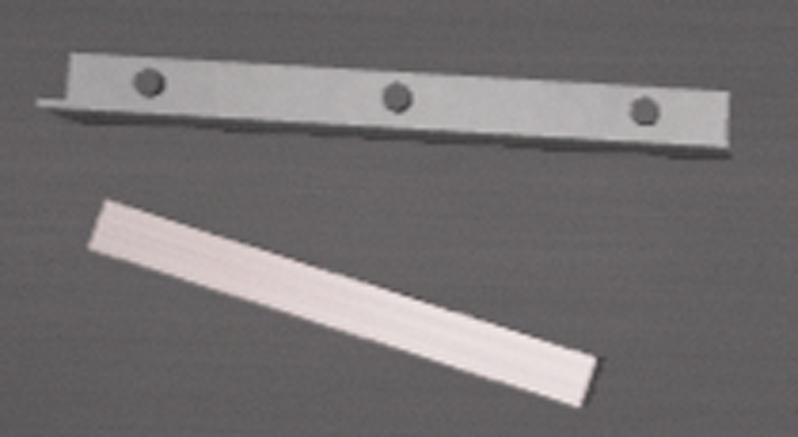

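```bash
python3 - <<'E'
from h import *
cols=np.array([100,130,160,190,220,250,262])
top=np.array([153.7,154.9,156.8,158.9,160.8-.2,162.2,162.9])  # bright/dark at z=40
bot=np.array([157.6,158.6,160.6,162.5,164.5,165.8,166.5]) 
back=np.array([138.8,140.5,141.8,143.9,145.6,147.6,148.4])
for n,r,z in(('top',top,40),('bot',bot,0),('back',back,5)):
    P=ray('top',np.c_[cols,r-.0],z); k=np.polyfit(P[:,1],P[:,0],1)
    print(n,'slope deg',np.degrees(np.arctan(k[0])),'x at y=153',np.polyval(k,153),'res',np.round(P[:,0]-np.polyval(k,P[:,1]),1))
print(ray('top',[[85,152],[267,164]],40))
print(ray('top',[[91.5,150.5],[266.6,163.5]],5))
# tube corner pixels from the crop
c=np.array([[105,198],[88,249],[597,356],[581,408]])/3.8+[75,125]
print(ray('top',c,30), ray('top',c,30).mean(0))
E
```

```text
top slope deg 1.7995213057836745 x at y=153 615.9918531162801 res [-0.5  0.7  0.4 -0.4 -0.3  0.1  0.1]
bot slope deg 1.7286233372597104 x at y=153 613.8117563510036 res [-0.7  1.   0.3 -0.1 -0.8  0.2  0.2]
back slope deg 1.845932716988582 x at y=153 656.1270793116038 res [-0.5 -0.3  0.9  0.1  0.3 -0.2 -0.4]
[[623.5833576  354.12857072  40.        ]
 [608.01897008 -46.44495192  40.        ]]
[[633.80613469 356.56426414   5.        ]
 [614.75455022 -46.88092911   5.        ]]
[[570.26541736 316.32915276  30.        ]
 [540.22547454 324.29196564  30.        ]
 [486.21157834  26.95965603  30.        ]
 [456.12034034  35.21904693  30.        ]] [513.20570265 175.69995534  30.        ]
```

```bash
cat >> h.py <<'E'
from scipy.spatial.transform import Rotation as Ro
def rv(a): # tool down, jaws along (sin a, cos a); z of tool forward
    a=np.radians(a); y=np.array([np.sin(a),np.cos(a),0]); x=np.array([0,0,-1.]); 
    return Ro.from_matrix(np.c_[x,y,np.cross(x,y)]).as_rotvec()
def fwd(a): a=np.radians(a); return np.array([np.cos(a),-np.sin(a),0])
def st(): 
    o=robot.observe(); print(round(o['t'],2),np.round(o['tcp_pos'],1),'F',np.round(o['contact_force'],1),'grip',round(o['grip_width'],2)); return o
E
python3 - <<'E'
from h import *
C=np.array([513.5,176,0])
P=C-60*fwd(16.2)
print(P,kin.ik([P[0],P[1],180],rv(16.2)),kin.ik([P[0],P[1],8],rv(16.2)),kin.ik([595,170,8],rv(1.8)))
robot.movep([P[0],P[1],180],rv(16.2)); st()
robot.servo_line([P[0],P[1],40],feed=120)
robot.servo_line([P[0],P[1],9],feed=60); st()
snap('scene','d.png'); 
E
```

```text
[455.88237886 192.73946636   0.        ] [-0.57380667  0.24763461  0.1226827   2.01595578 -0.03892256  0.88016123
  0.85802449] [-0.51368545  0.5391744   0.05589369  2.10547691 -0.06004002  0.49838652
  0.87509585] [-0.35785745  0.6801105   0.03420843  1.80117185 -0.03504785  0.66089409
  1.23579679]
2.47 [455.9 194.  180.2] F [ 0.1  0.1 -0.2] grip 1.0
4.45 [455.8 192.7   8.7] F [0.5 0.2 0.9] grip 1.0
```

View pics/d.png

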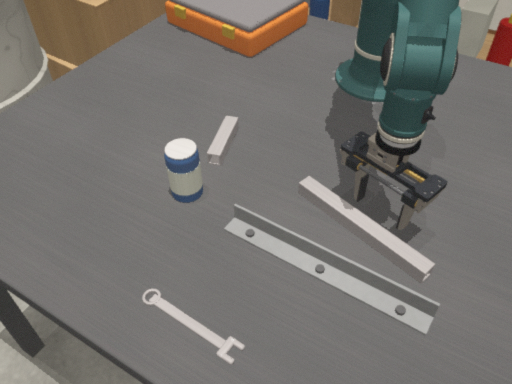

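```bash
python3 - <<'E'
from h import *
C=np.array([513.5,176,9]); n=fwd(1.8); t=np.array([n[1]*-1,n[0],0])
for d in (35,25,15):
    robot.servo_line(C-d*fwd(16.2),feed=40); st()
p0=C-15*fwd(16.2)
F0=np.array([615,153,9.])
s=(p0-F0)@t
p1=F0+s*t-52*n; p1[2]=9
print('lat',s,p0,p1)
N=6
for i in range(1,N+1):
    f=i/N; robot.servo_line(p0+f*(p1-p0),feed=40,rotation=rv(16.2-14.4*f)); st()
snap('scene','e.png'); a=snap('top','e2.png')
print(pin('tube','scene'),pin('tube','top'))
E
```

```text
5.28 [479.7 185.7   8.9] F [-1.1  0.3 -0.2] grip 1.0
5.67 [489.8 182.8   9. ] F [0.2 0.1 0.9] grip 1.0
6.08 [498.3 180.3   8.8] F [-1.9  0.8  0.5] grip 1.0
lat 23.530807149454613 [499.09559471 180.18486659   9.        ] [563.76477938 178.15255559   9.        ]
6.49 [510.4 179.6   9. ] F [-1.3  0.2 -0.1] grip 1.0
6.91 [521.1 179.4   9. ] F [-0.8 -0.6  0. ] grip 1.0
7.33 [531.8 179.2   9. ] F [-0.9 -0.5 -0.9] grip 1.0
7.74 [542.7 178.9   9. ] F [-1.1 -1.1 -0.2] grip 1.0
8.16 [553.4 178.5   9. ] F [-0.2  0.  -0.3] grip 1.0
8.57 [564.2 178.1   9. ] F [-0.7 -0.5 -0.4] grip 1.0
[(0.68, array([590.7, 176.7,  13.5]))] [(0.61, array([590.1, 181.6,  14.5]))]
```

View pics/e.png

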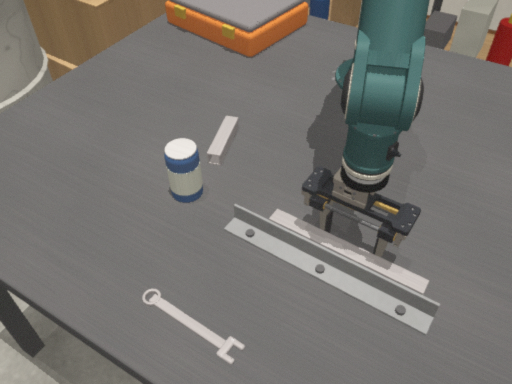

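The tube (275–425, 215–280) follows both fingers and is nearly parallel to the fence, with a small gap left. Next I press it gently home, watching the force.

```bash
python3 - <<'E'
from h import *
n=fwd(1.8); o=st(); p=np.array([563.76,178.15,9.])
d=0;
while d<26:
    d+=1 if d<6 else .5
    robot.servo_line(p+d*n,feed=15); robot.hold(.1)
    o=robot.observe();f=o['contact_force']@n; print(d,round(f,1),np.round(o['wrist_torque'],2),np.round(o['tcp_pos']@n-p@n,1))
    if f<-20: break
robot.hold(.5); st()
snap('scene','f.png');a=snap('top','f2.png')
E
```

```text
8.78 [564.1 178.3   9.1] F [-0.6 -0.2 -0.4] grip 1.0
1 -4.5 [0.07 0.92 0.13] 0.4
2 -6.4 [0.06 1.44 0.08] 0.4
3 -7.7 [0.03 1.57 0.05] 1.2
4 -7.0 [-0.01  1.48  0.01] 2.3
5 -6.3 [ 0.03  1.39 -0.03] 3.4
6 -7.0 [0.02 1.38 0.  ] 4.5
6.5 -7.4 [ 0.01  1.65 -0.06] 4.4
7.0 -9.5 [ 0.01  1.96 -0.07] 4.5
7.5 -6.4 [-0.   1.3 -0. ] 6.1
8.0 -7.7 [ 0.06  1.57 -0.03] 6.1
8.5 -8.3 [-0.07  1.85 -0.01] 6.1
9.0 -5.4 [ 0.05  1.23 -0.08] 7.6
9.5 -8.1 [0.1  1.6  0.01] 7.6
10.0 -8.1 [ 0.01  1.73 -0.03] 7.6
10.5 -5.7 [0.08 1.22 0.  ] 9.2
11.0 -6.1 [0.09 1.53 0.02] 9.1
11.5 -8.4 [ 0.09  1.79 -0.04] 9.2
12.0 -5.3 [ 0.03  1.22 -0.04] 10.7
12.5 -7.5 [0.07 1.45 0.01] 10.7
13.0 -7.9 [ 0.05  1.69 -0.05] 10.7
13.5 -7.5 [ 0.03  1.69 -0.02] 11.3
14.0 -7.8 [ 0.13  1.97 -0.01] 11.3
14.5 -10.4 [ 0.    2.24 -0.07] 11.3
15.0 -10.9 [-0.05  2.44 -0.08] 11.3
15.5 -11.8 [-0.03  2.74 -0.08] 11.3
16.0 -12.6 [-0.03  2.98 -0.08] 11.3
16.5 -14.4 [-0.11  3.24 -0.06] 11.3
17.0 -16.2 [-0.09  3.46 -0.09] 11.4
17.5 -16.9 [-0.11  3.75 -0.1 ] 11.3
18.0 -18.5 [-0.2   4.02 -0.12] 11.3
18.5 -20.0 [-0.22  4.26 -0.09] 11.3
19.0 -20.0 [-0.2   4.52 -0.17] 11.4
20.48 [575.1 178.    8.6] F [-21.   -0.9  19.2] grip 1.0
```

```bash
python3 - <<'E'
from h import *
n=fwd(1.8); p=np.array([563.76,178.15,9.])
robot.servo_line(p+11*n,feed=15)
robot.servo_line(p-60*n,feed=50); st()
robot.servo_line([p[0]-60,p[1],200],feed=120)
robot.movep([330,420,250],rv(1.8)) ; st()
b=snap('scene');a=snap('top')
for nm in ['tube','fence','offcut','can']: print(nm,pin(nm,'top'))
viewer.read_camera('scene')
for nm in ['tube','offcut','can']: print(nm,pin(nm,'scene'))
A=cv2.resize(a[120:200,75:285],None,fx=3.6,fy=3.6,interpolation=cv2.INTER_CUBIC)
B=cv2.resize(b[190:330,200:450],None,fx=2.2,fy=2.2,interpolation=cv2.INTER_CUBIC)[:,:,:]
W=max(A.shape[1],B.shape[1])
pad=lambda q:np.pad(q,((0,0),(0,W-q.shape[1]),(0,0)))
cv2.imwrite('pics/g.png',np.vstack([pad(A),pad(B)])[:,:,::-1])
cv2.imwrite('pics/g2.png',a[:,:,::-1])
E
```

```text
22.82 [504.1 180.    9. ] F [ 0.8 -0.3  0.5] grip 1.0
25.73 [331.2 418.8 249.6] F [0.6 0.  0.5] grip 1.0
tube [(0.89, array([600.1, 180.9,  13.7]))]
fence [(0.87, array([612.3, 155. ,  -1.5]))]
offcut [(0.69, array([ 439.7, -194.3,   14.3]))]
can [(0.66, array([ 604.5, -173.2,   -1.9]))]
tube [(0.89, array([598.5, 174.1,  14.2]))]
offcut [(0.61, array([ 433.7, -191.9,   12.8]))]
can [(0.65, array([ 607.7, -174.3,   -1.6]))]
```

View pics/g.png

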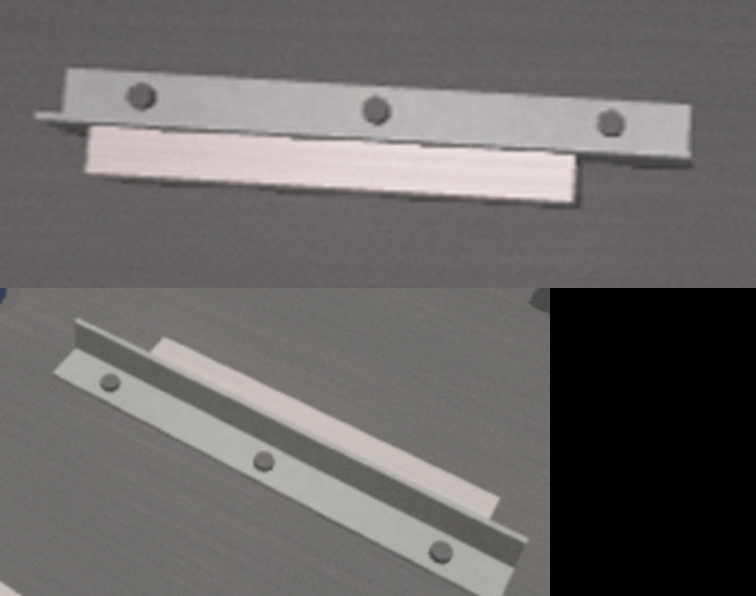

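```bash
python3 - <<'E'
from h import *
g=cv2.cvtColor(cv2.imread('pics/g2.png'),6).astype(float)
near=[];far=[]
cols=np.arange(104,230,6)
for x in cols:
    c=g[:,x]; r0=int(np.interp(x,[104,230],[160,168]))  # inside tube
    bot=r0+np.argmax(c[r0:]<140); near.append(bot-1+(c[bot-1]-140)/(c[bot-1]-c[bot]))
    up=r0-7+np.argmin(c[r0-7:r0+1]); j=up+np.argmax(c[up:]>140); far.append(j-(c[j]-140)/(c[j]-c[j-1]))
for nm,r in (('near',near),('far',far)):
    P=ray('top',np.c_[cols,r],30); k=np.polyfit(P[:,1],P[:,0],1)
    print(nm,np.degrees(np.arctan(k[0])),np.polyval(k,153),np.round(P[:,0]-np.polyval(k,P[:,1]),1))
E
```

```text
near 1.9442875158965771 585.1405703279455 [ 0.2 -0.2  0.2 -0.1 -0.1  0.1 -0.1  0.1 -0.  -0.  -0.1  0.1 -0.2 -0.1
  0.2 -0.3  0.1 -0.  -0.1  0.4 -0.1]
far 1.6765827556360888 615.8469089179073 [ 0.6  1.4 -0.2 -1.1 -0.7 -0.1  0.7 -0.2  0.  -1.2 -0.6  0.3  1.4 -0.2
  0.4 -1.2 -0.5  0.3  1.1 -0.5  0.4]
```

```bash
python3 - <<'E'
from h import *
st(); robot.job_done()
E
```

```text
26.23 [330.2 419.9 250. ] F [-0.5  0.   0.5] grip 1.0
the job is handed in; nothing more can be done
```

The tube is now flush and parallel against the fence, and I handed the job in at 26.2 s. I pushed its near side with both open fingertips low on the bench, turning it about 14° on the way. I then pressed it home until the fingers stopped moving, at about 20 N, and backed the arm clear.

**Last checks:**
- **Flush and parallel:** in the top picture the tube's edges lie at 1.7–1.9°, against about 1.8° for the fence. The tube's far face is at x ≈ 615.8 mm and the fence's near face at 614–616 mm, so it is flush within the roughly 2 mm calibration.
- **Within the fence ends:** the tube sits about 25 mm left of the fence's middle. That leaves about 25 mm to spare at the left end and about 75 mm at the right.
- **Bystanders:** the two cameras disagree by up to 6 mm on the offcut and the can. Compared with the first look, each has shifted by no more than about 5 mm, close to the networks' 4 mm accuracy. Nothing touched either one.
- **Unexplained force:** pressing home also gave about 19 N upward on the tool, which I didn't look into. It vanished on backing off and was well below the limits.

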